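# Ballast a globe base and lock its castle nut

## Task

Finish the walnut globe base: first turn the parts carousel until the compartment with the brass and copper ballast blanks is at the yellow front pointer, then lay every blank in it fully home in the base's recesses, each in a recess of its own outline. Last, tighten the castle nut clockwise until its white tooth reaches the red line on the flange, then turn it on a little, only to the first slot that lines up with the cotter hole in the spindle (the red line across its end), and leave it there; leave the carousel's other stock in its compartments and do not disturb the other things on the bench.

Things in the scene. Friction and masses are not known exactly. Their poses are not given: they have to be found in the camera images.
- globe_base: square walnut block 200 x 200 x 30 mm tall, fixed, origin at the centre of its underside, z up. Two round and two square recesses near its corners; in the middle a brass flange (76 mm across, 6 mm thick) and a steel washer (3 mm) under the castle nut. A red radial line on the flange, 30 degrees from the block's x towards its y, marks where the nut is tight
- round_recess1 (a point): centre of the floor of a round recess in the globe base; 37 mm across, 8 mm deep, its mouth flush with the block's top. Axes are the block's
- round_recess2 (a point): centre of the floor of a round recess in the globe base; 37 mm across, 8 mm deep, its mouth flush with the block's top. Axes are the block's
- square_recess1 (a point): centre of the floor of a square recess in the globe base; 33 x 33 mm, sides parallel to the block's, 8 mm deep, its mouth flush with the block's top. Axes are the block's
- square_recess2 (a point): centre of the floor of a square recess in the globe base; 33 x 33 mm, sides parallel to the block's, 8 mm deep, its mouth flush with the block's top. Axes are the block's
- nut (a joint): angle of the steel castle nut about its upright spindle, rad; grows clockwise seen from above, which tightens. 0 when its one white tooth is at the red flange line (tight); starts at -2.4 to -1.4. Turns stiffly (0.15 to 0.25 N m, growing as it tightens), stays where it is left, does not rise or sink; stops at -2.8 and 1.7
- nut_slots0 (a point): on the nut's axis, 9 mm above its underside (48 mm above the bench), half-way up its hexagon (44 mm across flats, 18 mm tall). Above that a crown 38 mm across, 9 mm tall: six teeth, one white (30 degrees from this x towards y), and six slots, each over the middle of a flat. Turns with the nut; z up, x along one pair of slots, square to a pair of flats
- nut_slots1 (a point): the same point, x along the second pair of slots and flats, 60 degrees on
- nut_slots2 (a point): the same point, x along the third pair of slots and flats, 120 degrees on
- spindle: fixed steel spindle 23 mm across that comes up through the nut, its end 6 mm above the nut's crown (72 mm above the bench); x axis along its cross-drilled cotter hole, which a red line across its end also shows; origin on its axis at the nut's underside. The first slot to line up does so 0.3 to 0.85 rad past the tight mark
- pointer (a point): fixed point 90 mm from the carousel's axis, 24 mm above the bench, in line with the yellow front button on the robot's side: the blanks' compartment's middle belongs here. The carousel is a wooden turntable 270 mm across, floor 24 mm above the bench, rim and four dividers 14 mm tall (quarter compartments); turns either way against 0.06 N m, stays where left
- carousel_knob (a point): on the carousel's upright axis, 74 mm above the bench, at the grip height of its black bar knob (42 mm long, 14 mm wide, from 56 to 88 mm above the bench, on a 44 mm round hub). Turns with the carousel: x along the bar, towards the middle of the blanks' compartment (white dash on that end); z up. Compartments at +y, -x, -y hold wooden plugs, white tile, steel collar
- round1: loose brass ballast blank: disc 34 mm across, 10 mm thick, with a round lifting stud 12 mm across and 16 mm tall on top (26 mm overall); origin at the centre of its underside, z up through the stud; about 80 g. May be absent (None)
- round2: loose brass ballast blank: disc 34 mm across, 10 mm thick, with a round lifting stud 12 mm across and 16 mm tall on top (26 mm overall); origin at the centre of its underside, z up through the stud; about 80 g. May be absent (None)
- square1: loose copper ballast blank: square plate 30 x 30 mm, 10 mm thick, with a square lifting stud 12 x 12 mm and 16 mm tall on top (26 mm overall), stud faces parallel to the plate's sides; origin at the centre of its underside, x and y square to its sides, z up through the stud; about 80 g. May be absent (None)
- square2: loose copper ballast blank: square plate 30 x 30 mm, 10 mm thick, with a square lifting stud 12 x 12 mm and 16 mm tall on top (26 mm overall), stud faces parallel to the plate's sides; origin at the centre of its underside, x and y square to its sides, z up through the stud; about 80 g. May be absent (None)
- plug1: one of two dark wooden plugs, 30 mm across, 12 mm tall, loose in the carousel, not needed
- plug2: dark wooden plug, 30 mm across, 12 mm tall, loose in the carousel, not needed
- tile1: white square tile, 28 mm, 8 mm thick, loose in the carousel, not needed
- collar1: steel collar, 32 mm across, 12 mm tall, loose in the carousel, not needed
- orange_cup: orange cup standing between the carousel and the globe base, 56 mm across, 45 mm tall; bystander, origin under its centre
- finial: turned wooden finial standing on the bench between the carousel and the globe base, 32 mm across, 45 mm tall; bystander

How it is judged (in metres and radians):
On the way, in this order (a step that is already met when the one before it is completed fails the run):
1. the blanks' compartment is brought to the front pointer (within 0.28 rad) (x of pointer in the frame of carousel_knob above 0.0865 m), for 0.2 s.
2. every blank lies home in a recess of its outline ((distance between round1 and round_recess1 below 0.004 m or distance between round1 and round_recess2 below 0.004 m) and (distance between round2 and round_recess1 below 0.004 m or distance between round2 and round_recess2 below 0.004 m) and (distance between square1 and square_recess1 below 0.004 m or distance between square1 and square_recess2 below 0.004 m) and (distance between square2 and square_recess1 below 0.004 m or distance between square2 and square_recess2 below 0.004 m) and angle between each of round1, round2, square1, square2's own z axis and vertical below 0.08 rad), for 0.2 s.
3. the nut is tightened to the mark (value of joint nut above 0 rad), for 0.05 s.
At the end, for the whole second after the job is handed in: Every blank present lies in a recess of its own outline (the centre of its underside within 4 mm of the recess floor's centre, tilted under 0.08 rad) and at rest; the nut stands 0.15 to 1.0 rad past its tight mark with one pair of slots within 0.1 rad of the cotter hole's direction, at rest (all of step 2 and linear speed of each of round1, round2, square1, square2 below 0.02 m/s and value of joint nut between 0.15 and 1 rad and angle between the x axis of any of nut_slots0, nut_slots1, nut_slots2 and the x axis of spindle, either way round below 0.1 rad and velocity of joint nut between -0.05 and 0.05 rad/s); the robot touches nothing.
It fails at once if the nut is run on well past the first slot that lines up (more than 1.15 rad past the mark) (value of joint nut above 1.15 rad).
It fails at once if the orange cup or the finial on the bench is pushed away (over 30 mm) (distance of any of orange_cup, finial from where it was at the start of the episode above 0.03 m).
It fails at once if a plug, the tile or the collar leaves its own compartment of the carousel ((y of plug2 in the frame of carousel_knob below 0.025 m or z of plug2 in the frame of carousel_knob below -0.07 m) or (y of plug1 in the frame of carousel_knob below 0.025 m or z of plug1 in the frame of carousel_knob below -0.07 m) or (x of tile1 in the frame of carousel_knob above -0.025 m or z of tile1 in the frame of carousel_knob below -0.07 m) or (y of collar1 in the frame of carousel_knob above -0.025 m or z of collar1 in the frame of carousel_knob below -0.07 m)).
Of round1, round2, square1, square2 only 3 to 4 are there at a start; the rules pass over those that are not, and their reading is None.
At some moment in a run one of round1, round2, square1, square2 may be knocked a few centimetres aside while the robot is not near it.
Once in a run the grip may slacken for a moment while it holds something.
It also fails if it takes over 210 s, if anything falls off the work surface, if the arm or the gripper's body presses on something with over 40 N, if the wrist force passes 120 N, or if a joint passes its speed limit or range.

## Robot

A 6-joint arm with a two-finger parallel gripper is mounted at the origin on the work surface. World frame = base frame: x ahead of the robot, y to its left, z up, the work surface at z = 0. Lengths are in mm, angles in rad, forces in N, time in s.
With the tool pointing down it reaches from about 250 to 775 mm from the base axis. Payload 4 kg.
Tool frame: the origin (TCP) lies midway between the tips of the shut fingers; the grasp point (between the pads) lies 19 mm behind it (tcp_to_grasp is the distance from the TCP to the grasp point, in mm); z points along the fingers, y is the line along which they close (so a half turn about z gives the same grasp; the last joint's range is limited). The gripper opens to 85 mm and grips with 20 to 120 N. Pads are 22 mm wide; open, the fingers measure 114 mm over their backs; the gripper's body (76 mm by 85 mm) begins 54 mm behind the grasp point. The pads swing forward as they close: fully open they stand 13 mm farther back than shut.
Start: joints at [1.06, 0.087, 1.371, -0, 1.684, -0.103], TCP at [218.135, 504.911, 231.341] pointing down, gripper open.
Joint ranges: [-3.1, 3.1], [-0.76, 2.03], [0.27, 2.55], [-1.08, 4.22], [0.17, 2.65], [-2.57, 2.57]. Speed limits (rad/s): [2.79, 2.79, 3.14, 3.14, 3.14, 3.14].

## Interface

Orientations are given as a unit quaternion [w, x, y, z].
In Python, from rig import state, capture, camera_params, close_job, silhouettes, tcp_to_grasp gives the robot as it stands.
- The arm moves only by the shell command python3 -m crank 'ROWS'. ROWS is JSON, a list of rows, each a list of 7 numbers: the opening, from -1 (shut) to 1 (fully open), so that 0 is half open, then the shift along the tool's x, y, z in mm, then the turn, a rotation vector about the tool's x, y, z in rad. In form: [[fingers, dx, dy, dz, ax, ay, az], ...]. A call has 1 to 12 rows; each row shifts and turns the commanded pose from where the row before left it, along the tool's axes as they then stand; what a row does not reach is not made up. A row lasts 1/10 s, in which the tool goes at most 50 mm and 8.59 degrees, less where a joint would pass 70% of its speed; a pose out of reach is approached as far as the arm can. A call with a gripper value outside its range is refused whole. The fingers move at their own pace and stop on an object; the grip force is fixed at half the most. Time passes only in rows, so rows that do not move let the fingers close. It gives the time, the measured TCP pose, the force, the opening and the grip force at its end, in the units of the state.
- state(): the state, without advancing time (a new reading comes with each control period).
- capture(name): name is "scene" or "top" or "wrist"; returns the picture (420x560x3 uint8, blue, green, red); there is no depth.
- camera_params(name): a dict with "fx", "fy", "cx", "cy" (pixels), "world_to_cam" (4x4, takes a point from world to camera coordinates). Camera axes: x right, y down, z forward; pixel columns grow to the right and rows downward; lengths in mm; the calibration is good to about 2 mm. The wrist camera is an equidistant fisheye: a pixel r from the principal point sees the ray r / f radians off the axis. A picture is of the moment at which its call begins: read the wrist's pose just before it. camera_params takes no time and is no camera call; for the wrist camera it gives the pose at the moment of the call.
- close_job(): hands the job in; it is judged then, once.
Trained networks look in the newest picture that a camera, given by its name, has taken for a name from the list of things; names that differ only in an ending like _2 or _b are one class to them, and where a whole thing is asked for, a point or a joint stands for the part that bears it (a point fixed in the world has none). Each returns a list of dicts, best first, with "p" (0 to 1); they miss things now and then, are a little off and sometimes report something else, mostly with a low value. They report only what shows in the picture. A call takes as long as a camera call.
- silhouettes(query, camera): "pixels" (420x560 bool, what is visible of it) and "bbox" ([left, top, right, bottom] in pixels, round what is visible of it).
The state is a dict: "t": time; "q": joint angles; "joint_velocities": joint speeds; "joint_efforts": joint torques, N m; "ee_pos": TCP position; "orientation": TCP orientation; "contact_force": force on the tool from outside, world axes, zero at the start; "wrist_torque": the same for the moment, N m; "grip_width": finger opening in mm; "finger_force": force on a finger pad.
Only numpy, scipy, OpenCV 4.12 (cv2) and the standard library are available. Lean on these libraries where they do the work, as an engineer would, in place of code of your own. Each camera call takes 0.05 s, during which the arm holds its last target. There are 200 camera calls.

## Working session

There is one attempt and no reset: what is moved stays moved. The work goes in short steps, Python scripts to look and compute and a shell command to move; the robot and the scene stay as the last step left them, time stands still between calls to the robot, and variables do not carry over. Pictures are saved under pics/ and viewed, at most 14 in all, crops included, and the job is handed in when it is done.

```bash
ls; mkdir -p pics; python3 - <<'E'
from rig import *
import cv2,numpy as np
s=state();print({k:np.round(v,3) if not isinstance(v,dict) else v for k,v in s.items()},tcp_to_grasp)
for n in["scene","top","wrist"]:
    im=capture(n);cv2.imwrite(f"pics/{n}0.png",im)
    p=camera_params(n);print(n,p["fx"],p["cx"],p["cy"],np.round(p["world_to_cam"],3).tolist())
E
```

```text
pics
{'t': np.float64(0.0), 'q': array([ 1.06 ,  0.088,  1.372, -0.   ,  1.684, -0.103]), 'joint_velocities': array([ 0.002,  0.   ,  0.   , -0.001, -0.001,  0.   ]), 'joint_efforts': array([-0.0000e+00, -3.5187e+01, -3.1327e+01, -0.0000e+00,  1.1000e-02,
       -0.0000e+00]), 'ee_pos': array([217.884, 504.446, 230.151]), 'orientation': array([-0.   ,  0.203,  0.979, -0.001]), 'contact_force': array([0.034, 0.08 , 0.67 ]), 'wrist_torque': array([-0.011, -0.009,  0.033]), 'finger_force': np.float64(0.0), 'grip_width': np.float64(85.335)} 18.700000000000003
scene 522.0414836145334 288.15142242487195 215.37664219624932 [[-0.715, 0.699, -0.014, 382.1], [0.61, 0.614, -0.501, -284.118], [-0.341, -0.367, -0.865, 1433.006], [0.0, 0.0, 0.0, 1.0]]
top 383.64570777976377 280.8939451257519 204.17491685270377 [[-0.007, -1.0, -0.023, 13.499], [-0.992, 0.01, -0.123, 541.331], [0.123, 0.022, -0.992, 991.782], [0.0, 0.0, 0.0, 1.0]]
wrist 325.19226210127806 278.0841705626652 211.26475704169007 [[0.397, 0.918, -0.002, -549.381], [0.875, -0.377, 0.304, -39.93], [0.279, -0.123, -0.953, 379.987], [0.0, 0.0, 0.0, 1.0]]
```

View pics/top0.png

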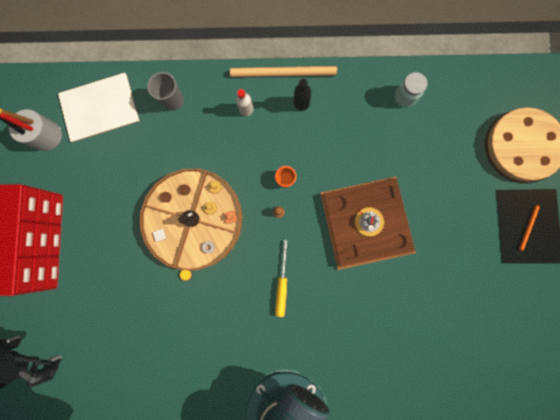

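View pics/scene0.png

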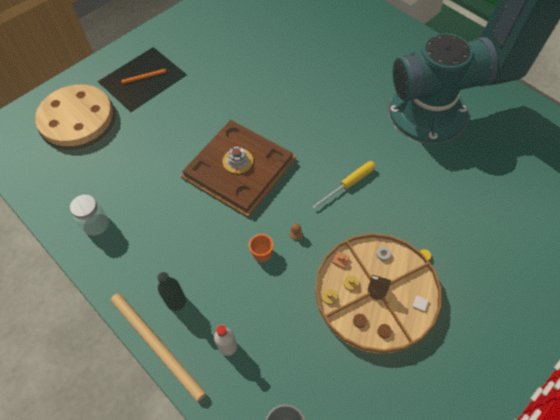

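The top view shows the carousel at (190,219), the yellow button at (185,275), two brass blanks at (213,186) and (209,208), one copper at (229,216), the cup at (286,176), the finial at (279,211) and the base at (368,222). Next I'll measure.

```bash
cat > h.py <<'E'
from rig import *
import cv2,numpy as np
from scipy.spatial.transform import Rotation as R
def ray(cam,u,v,P=None):
    P=P or camera_params(cam);T=np.array(P["world_to_cam"])
    x=(u-P["cx"])/P["fx"];y=(v-P["cy"])/P["fy"]
    if cam=="wrist":
        r=np.hypot(x,y);d=np.array([x/r*np.sin(r),y/r*np.sin(r),np.cos(r)]) if r>1e-9 else np.array([0,0,1.])
    else: d=np.array([x,y,1.])
    return -T[:3,:3].T@T[:3,3],T[:3,:3].T@d
def bp(cam,u,v,z,P=None):
    o,d=ray(cam,u,v,P);return (o+d*(z-o[2])/d[2])[:2]
def proj(cam,p,P=None):
    P=P or camera_params(cam);T=np.array(P["world_to_cam"]);c=T[:3,:3]@np.asarray(p,float)+T[:3,3]
    if cam=="wrist":
        r=np.hypot(c[0],c[1]);th=np.arctan2(r,c[2]);x,y=c[0]/r*th,c[1]/r*th
    else:x,y=c[0]/c[2],c[1]/c[2]
    return np.array([P["fx"]*x+P["cx"],P["fy"]*y+P["cy"]])
def cen(m):
    ys,xs=np.nonzero(m);return xs.mean(),ys.mean()
def find(q,cam,z,n=4,pmin=.3):
    P=camera_params(cam)
    for d in silhouettes(q,cam)[:n]:
        if d["p"]>pmin:
            c=cen(d["pixels"]);print(q,cam,round(d["p"],2),np.round(c,1),d["pixels"].sum(),d["bbox"],np.round(bp(cam,*c,z,P),1))
def st():
    s=state();r=R.from_quat(np.roll(s["orientation"],-1)).as_matrix()
    print("t",round(s["t"],2),"pos",np.round(s["ee_pos"],1),"x",np.round(r[:,0],3),"y",np.round(r[:,1],3),"zz",np.round(r[:,2],3),"F",np.round(s["contact_force"],1),"T",np.round(s["wrist_torque"],2),"w",round(s["grip_width"],1),"ff",round(s["finger_force"],1),"q",np.round(s["q"],2))
def rectify(im,cam,cx,cy,z,half,px=600,P=None):
    # metric top-down view: col right=-y, row down=-x
    P=P or camera_params(cam);g=np.linspace(-half,half,px)
    mx=np.zeros((px,px),np.float32);my=mx.copy()
    T=np.array(P["world_to_cam"]);Y,X=np.meshgrid(cy-g,cx-g)
    W=np.stack([X,Y,np.full_like(X,z)],-1)@T[:3,:3].T+T[:3,3]
    if cam=="wrist":
        r=np.hypot(W[...,0],W[...,1]);k=np.arctan2(r,W[...,2])/r
    else:k=1/W[...,2]
    return cv2.remap(im,(P["fx"]*W[...,0]*k+P["cx"]).astype(np.float32),(P["fy"]*W[...,1]*k+P["cy"]).astype(np.float32),cv2.INTER_CUBIC)
E
python3 - <<'E'
from h import *
for c in["top","scene"]:
    capture(c)
    for q,z in[("globe_base",28),("carousel_knob",80),("spindle",72),("nut",60),("round1",34),("square1",34),("orange_cup",40),("finial",30)]:find(q,c,z)
print(bp("top",185,275,20),bp("scene",426,256,20),bp("top",190,219,30))
im=capture("top")
a=rectify(im,"top",*bp("top",190,219,36),36,150,400);b=rectify(im,"top",*bp("top",368,222,30),30,150,400)
cv2.imwrite("pics/r.png",np.hstack([a,b]))
E
```

```text
globe_base top 0.96 [366.9 223.3] 6056 [324.1, 174.2, 413.0, 269.8] [ 488.7 -219.2]
globe_base top 0.33 [189.7 220. ] 7472 [139.3, 169.8, 243.1, 272.0] [501.5 254.4]
carousel_knob top 0.97 [189.6 220.4] 7535 [138.7, 169.7, 241.9, 269.5] [496.2 241.1]
spindle top 0.59 [371.3 220.8] 51 [368.6, 218.4, 377.2, 224.8] [ 491.8 -221.7]
nut top 0.49 [368.8 221.6] 253 [357.3, 212.0, 380.1, 234.2] [ 490.6 -217.6]
round1 top 0.58 [214.3 187. ] 105 [212.6, 182.8, 222.7, 195.0] [589.8 188.1]
round1 top 0.58 [209.8 207.9] 130 [208.3, 201.7, 217.8, 215.0] [533.2 199.5]
orange_cup top 0.83 [284.7 176.7] 344 [274.0, 166.9, 298.8, 188.2] [614.6  -2. ]
finial top 0.66 [185.7 275.4] 121 [181.0, 270.5, 190.4, 281.2] [355.2 261.3]
globe_base scene 0.73 [238.6 167.7] 5963 [185.1, 119.1, 290.1, 216.8] [ 503. -210.]
globe_base scene 0.53 [237.4 158.4] 235 [228.3, 146.2, 246.9, 168.5] [ 486.1 -233.8]
carousel_knob scene 0.62 [379.3 293. ] 10331 [313.5, 233.2, 443.3, 349.3] [528.2 266.1]
spindle scene 0.56 [236.4 152.1] 76 [233.9, 151.8, 244.1, 157.0] [ 493.3 -222.7]
spindle scene 0.35 [329.5 296.9] 216 [323.2, 288.6, 336.4, 304.6] [605.3 197.4]
round1 scene 0.63 [329.4 296.6] 202 [319.6, 289.4, 336.3, 304.1] [592.9 188.2]
round1 scene 0.45 [350.9 283. ] 187 [344.7, 275.7, 357.8, 290.3] [536.2 199.6]
square1 scene 0.64 [341.1 259.9] 199 [328.6, 253.6, 350.6, 266.7] [510.3 146.5]
orange_cup scene 0.9 [261.2 247. ] 513 [250.5, 230.8, 274.8, 261.1] [617.9  -1.8]
finial scene 0.65 [238.6 167.8] 6086 [183.0, 118.1, 297.7, 215.3] [ 504.1 -208.7]
finial scene 0.46 [296.2 232. ] 127 [287.0, 227.4, 306.2, 240.2] [530.3  23.1]
[355.61462504 265.93403272] [360.02256772 272.47297382] [504.1833999  253.24513757]
```

View pics/r.png

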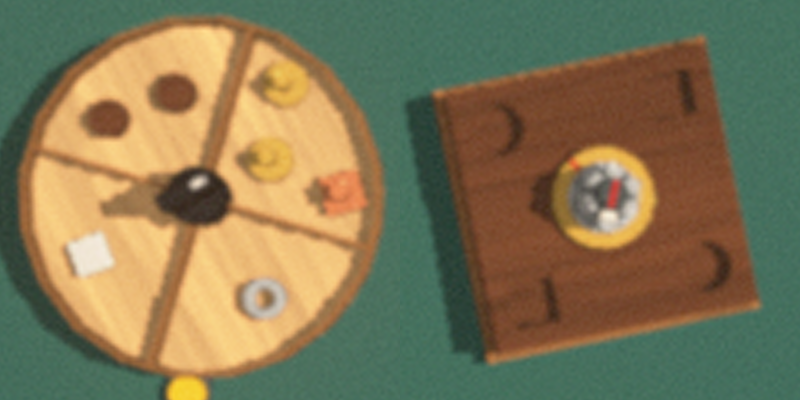

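The rectified view shows the carousel dividers, with the blanks' compartment facing about −61° in world and the button at about 174°. The base is tilted by about 13°; round recesses lie upper-left and lower-right, square ones upper-right and lower-left, with the white tooth near (608,217) and the flange line near (573,160).

```bash
python3 -m crank '[[1,-30,-10,0,0,0,0],[1,-30,-10,0,0,0,0],[1,-30,-10,0,0,0,0],[1,-30,-10,0,0,0,0],[1,-30,-10,0,0,0,0],[1,-30,-10,0,0,0,0],[1,-30,-10,0,0,0,0],[1,-30,-10,0,0,0,0],[1,-30,-10,0,0,0,0],[1,-30,-10,0,0,0,0],[1,-30,-10,0,0,0,0],[1,-32,2,0,0,0,0]]' | tail -c 600
python3 -m crank '[[1,0,0,0,0,0,0.13],[1,0,0,0,0,0,0.13],[1,0,0,0,0,0,0.13],[1,0,0,0,0,0,0.13],[1,0,0,0,0,0,0.136],[1,0,0,0,0,0,0],[1,0,0,0,0,0,0]]' | tail -c 400
python3 - <<'E'
from h import *
st();im=capture("wrist")
P=camera_params("wrist");T=np.array(P["world_to_cam"]);print("cam",-T[:3,:3].T@T[:3,3])
find("carousel_knob","wrist",24);find("round1","wrist",34);find("square1","wrist",34)
a=rectify(im,"wrist",504,253,38,150,400,P);b=rectify(im,"wrist",504,253,88,60,400,P)
cv2.imwrite("pics/w1.png",np.hstack([a,b]))
E
```

```text
t: 2.3
ee_pos: [508.3, 260.7, 231.8]
orientation: [0.0, 0.203, 0.979, 0.0]
contact_force: [1.2, 0.9, 0.3]
grip_width: 85.2
finger_force: 0.0
t: 3.0
ee_pos: [507.6, 262.2, 231.3]
orientation: [-0.0, 0.506, 0.863, 0.0]
contact_force: [0.3, 0.2, -0.5]
grip_width: 85.3
finger_force: 0.0
t 3.0 pos [507.6 262.2 231.3] x [-0.488  0.873  0.   ] y [0.873 0.488 0.   ] zz [ 0.  0. -1.] F [ 0.3  0.2 -0.5] T [0.02 0.02 0.01] w 85.3 ff 0.0 q [ 0.38  0.13  1.32  0.    1.69 -0.13]
cam [470.18807317 330.45895434 373.83835136]
carousel_knob wrist 0.8 [270.3 180.3] 41612 [149.8, 67.5, 392.9, 300.9] [499.8 259.6]
round1 wrist 0.72 [124.7 398.3] 1762 [99.9, 373.8, 153.3, 419.8] [ 455.7 -197.7]
round1 wrist 0.65 [272.  241.4] 683 [260.0, 227.4, 286.6, 256.9] [534.5 200.6]
round1 wrist 0.6 [307.9 269.4] 636 [295.8, 255.6, 322.5, 282.1] [589.  189.6]
square1 wrist 0.86 [231.3 267.6] 611 [214.3, 255.3, 252.2, 281.0] [508.8 147.3]
square1 wrist 0.4 [190.6 195.8] 514 [177.2, 180.5, 205.0, 210.2] [429.6 204. ]
```

View pics/w1.png

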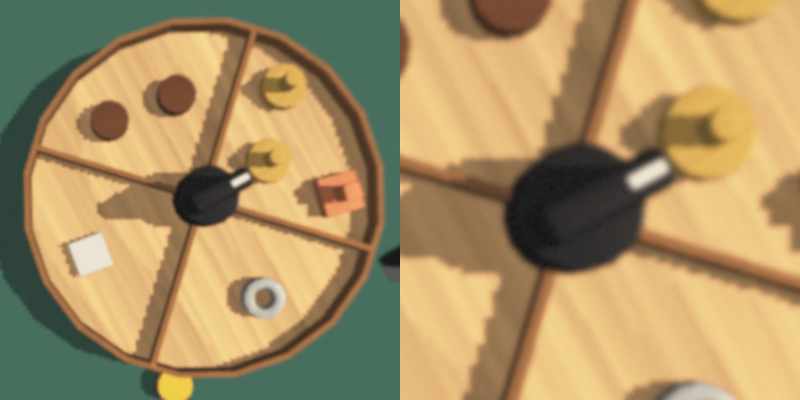

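Axis is about (505.3, 250), bar about −61.5°, and the turn needed is about −126° (+2.2 rad in tool z).

```bash
python3 -m crank '[[0.3,-9.5,-8,23,0,0,0.01],[0.2,0,0,30,0,0,0],[0,0,0,30,0,0,0],[0,0,0,30,0,0,0],[0,0,0,30,0,0,0],[0,0,0,15,0,0,0],[0,0,0,14,0,0,0],[-1,0,0,0,0,0,0],[-1,0,0,0,0,0,0],[-1,0,0,0,0,0,0],[-1,0,0,0,0,0,0]]' | tail -c 250
python3 - <<'E'
from h import *
st()
E
```

```text
t: 4.3
ee_pos: [505.3, 249.9, 60.4]
orientation: [0.0, 0.511, 0.859, 0.0]
contact_force: [-3.5, -2.8, 1.5]
grip_width: 12.6
finger_force: 62.7
t 4.3 pos [505.3 249.9  60.4] x [-0.477  0.879 -0.   ] y [0.879 0.477 0.   ] zz [ 0. -0. -1.] F [-3.5 -2.8  1.5] T [-0.19  0.4   0.07] w 12.6 ff 62.7 q [ 0.36  0.21  1.58 -0.    1.35 -0.14]
```

```bash
python3 -m crank '[[-1,0,0,0,0,0,0.04],[-1,0,0,0,0,0,0.08],[-1,0,0,0,0,0,0.1],[-1,0,0,0,0,0,0.1],[-1,0,0,0,0,0,0.1],[-1,0,0,0,0,0,0.1],[-1,0,0,0,0,0,0.1],[-1,0,0,0,0,0,0.1],[-1,0,0,0,0,0,0.1],[-1,0,0,0,0,0,0.1],[-1,0,0,0,0,0,0.1],[-1,0,0,0,0,0,0.1]]' | tail -c 250
python3 -m crank '[[-1,0,0,0,0,0,0.1],[-1,0,0,0,0,0,0.1],[-1,0,0,0,0,0,0.1],[-1,0,0,0,0,0,0.1],[-1,0,0,0,0,0,0.1],[-1,0,0,0,0,0,0.1],[-1,0,0,0,0,0,0.1],[-1,0,0,0,0,0,0.1],[-1,0,0,0,0,0,0.1],[-1,0,0,0,0,0,0.1],[-1,0,0,0,0,0,0.05],[-1,0,0,0,0,0,0.03]]' | tail -c 250
python3 - <<'E'
from h import *
st();im=capture("top");print(bp("top",185,275,20))
for c in["top","scene"]:
    capture(c)
    for q in["round1","square1"]:find(q,c,34)
cv2.imwrite("pics/t2.png",rectify(im,"top",505,250,38,150,500))
E
```

```text
t: 5.5
ee_pos: [505.1, 249.9, 60.4]
orientation: [0.0, 0.891, 0.455, 0.0]
contact_force: [-3.7, -1.8, 0.7]
grip_width: 13.1
finger_force: 40.4
t: 6.7
ee_pos: [505.0, 250.0, 60.4]
orientation: [0.0, 0.998, -0.067, -0.0]
contact_force: [-3.3, -1.4, 1.3]
grip_width: 13.0
finger_force: 59.2
t 6.7 pos [505.  250.   60.4] x [ 0.991 -0.133 -0.   ] y [-0.133 -0.991  0.   ] zz [-0. -0. -1.] F [-3.3 -1.4  1.3] T [-0.35  0.59  0.05] w 13.0 ff 59.2 q [ 0.36  0.21  1.58 -0.    1.35  2.06]
[355.61462504 265.93403272]
round1 top 0.51 [202.  256.7] 134 [197.5, 252.1, 210.4, 270.1] [403.7 218.1]
round1 top 0.39 [191.6 239.8] 37 [190.8, 235.2, 195.2, 242.8] [448.3 246.6]
round1 top 0.32 [366.9 223.1] 6048 [322.8, 179.5, 416.8, 268.2] [ 488.8 -217.9]
square1 top 0.64 [166.1 251.9] 93 [161.8, 246.0, 169.9, 257.7] [417.  313.9]
square1 scene 0.77 [424.  281.4] 203 [413.8, 273.1, 431.8, 287.7] [419.4 309.8]
square1 scene 0.68 [339.9 269. ] 114 [332.6, 263.8, 344.5, 275.1] [528.7 159.8]
square1 scene 0.45 [238.8 167.7] 6010 [181.3, 119.6, 300.7, 219.0] [ 505. -206.]
```

View pics/t2.png

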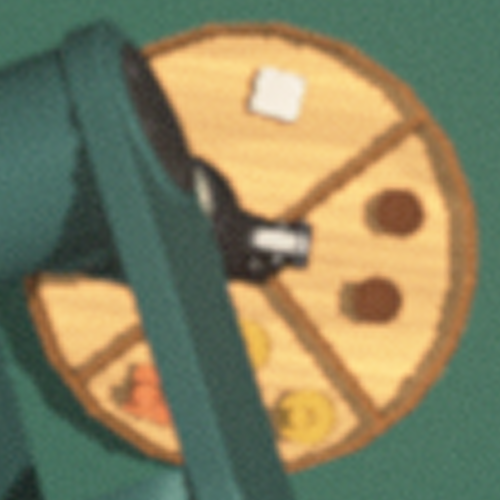

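The compartment now points to about 171.5–172.4°, at the pointer (copper at (150,390), brass at (255,345) and (305,415) in this crop). I'll release, rise and look from the wrist.

```bash
python3 -m crank '[[0,0,0,0,0,0,0],[0.2,0,0,0,0,0,0],[0.2,0,0,0,0,0,0],[0.2,0,0,-15,0,0,0],[0.2,0,0,-30,0,0,0],[0.2,0,0,-30,0,0,0],[0.2,-10,0,-30,0,0,0],[0.2,-25,0,-20,0,0,0],[0.2,-25,0,0,0,0,0],[0.2,-20,0,0,0,0,0],[0.2,0,0,0,0,0,0],[0.2,0,0,0,0,0,0]]' | tail -c 250
cat > look.py <<'E'
from h import *
def look(cx,cy,half,z,name):
    st();P=camera_params("wrist");im=capture("wrist")
    find("round1","wrist",34);find("square1","wrist",34)
    if name:
        a=rectify(im,"wrist",cx,cy,z,half,500,P);cv2.imwrite(f"pics/{name}.png",a)
    return im,P
E
python3 -c "
from look import *
look(420,262,100,34,'w3')"
```

```text
t: 8.25
ee_pos: [426.5, 260.8, 185.5]
orientation: [-0.001, 0.998, -0.066, 0.001]
contact_force: [0.5, 0.0, -0.1]
grip_width: 51.0
finger_force: 0.0
t 8.25 pos [426.5 260.8 185.5] x [ 0.991 -0.131  0.002] y [-0.131 -0.991 -0.001] zz [ 0.003  0.001 -1.   ] F [ 0.5  0.  -0.1] T [-0.   -0.03  0.02] w 51.0 ff 0.0 q [ 0.44 -0.01  1.56 -0.    1.59  2.14]
round1 wrist 0.7 [280.3 173. ] 1017 [264.6, 154.4, 299.0, 190.8] [448.1 256. ]
round1 wrist 0.69 [325.9 211. ] 1034 [305.2, 192.8, 344.0, 227.9] [406.  217.5]
square1 wrist 0.76 [230.7 209.4] 1058 [213.3, 193.5, 252.8, 227.6] [419.7 307.2]
square1 wrist 0.36 [363.6 133.6] 791 [349.8, 121.4, 382.4, 150.1] [475.5 175.1]
```

View pics/w3.png

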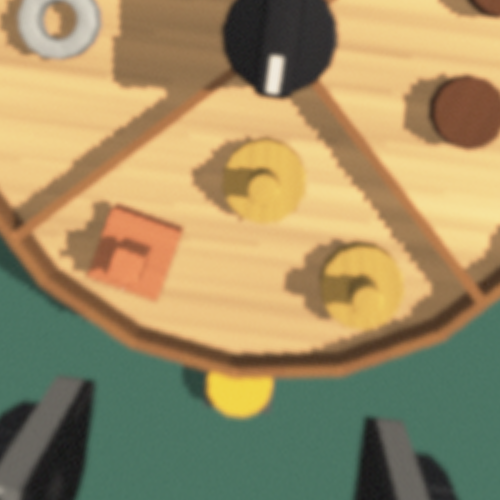

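Measured with sizes consistent: brass A (448,256), brass B (406,217.5), copper (419.5,307), edges at 19° to the picture axes. I'll grasp B by its stud, release, turn 90° and regrip to centre it.

```bash
python3 -m crank '[[-0.35,-5,15,20,0,0,0],[-0.35,-5,15,25,0,0,0],[-0.35,-4.6,15.6,30,0,0,0],[-0.35,0,0,25,0,0,0],[-0.35,0,0,20,0,0,0],[-0.35,0,0,15,0,0,0],[-0.35,0,0,8,0,0,0],[-0.35,0,0,2.5,0,0,0],[-0.35,0,0,0,0,0,0],[-1,0,0,0,0,0,0],[-1,0,0,0,0,0,0],[-1,0,0,0,0,0,0]]' | tail -c 250
python3 -c "
from h import *
st()"
```

```text
t: 9.6
ee_pos: [406.4, 217.7, 40.0]
orientation: [-0.001, 0.998, -0.066, 0.001]
contact_force: [0.9, -0.3, 2.3]
grip_width: 8.5
finger_force: 58.6
t 9.6 pos [406.4 217.7  40. ] x [ 0.991 -0.132  0.002] y [-0.132 -0.991 -0.001] zz [ 0.002  0.001 -1.   ] F [ 0.9 -0.3  2.3] T [-0.04  0.02 -0.02] w 8.5 ff 58.6 q [ 0.37  0.01  1.84 -0.    1.28  2.07]
```

```bash
python3 -m crank '[[-0.45,0,0,0,0,0,0],[-0.45,0,0,-10,0,0,0],[-0.45,0,0,-10,0,0,0],[-0.45,0,0,0,0,0,0]]' | tail -c 250
python3 -c "
from look import *
look(410,225,60,34,'w4')"
```

```text
t: 10.0
ee_pos: [406.9, 217.9, 61.2]
orientation: [-0.001, 0.998, -0.066, 0.002]
contact_force: [-0.2, 0.1, -0.2]
grip_width: 23.1
finger_force: 0.0
t 10.0 pos [406.9 217.9  61.2] x [ 0.991 -0.132  0.004] y [-0.132 -0.991 -0.002] zz [ 0.004  0.002 -1.   ] F [-0.2  0.1 -0.2] T [-0.01 -0.02  0.06] w 23.1 ff 0.0 q [ 0.37 -0.01  1.82  0.    1.33  2.07]
round1 wrist 0.73 [220.  130.4] 98046 [6.1, 1.9, 446.1, 310.2] [478.7 238.8]
round1 wrist 0.7 [201.4 191.2] 2899 [173.5, 161.9, 235.7, 223.5] [447.8 254.6]
square1 wrist 0.79 [133.7 246.9] 2269 [109.8, 223.7, 162.9, 274.5] [419.6 304.2]
```

View pics/w4.png

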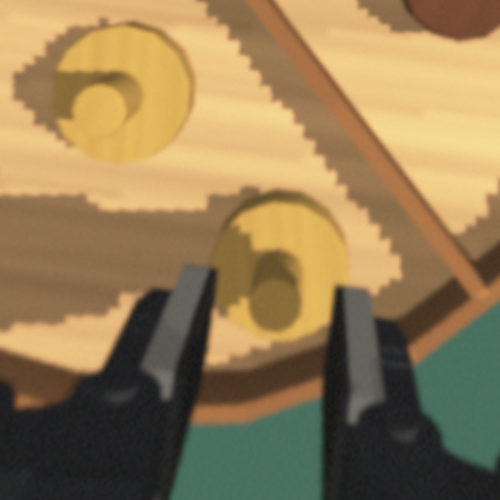

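The disc stands at (281,262), about (407,217.6), between the fingers. Now the 90° regrip.

```bash
python3 -m crank '[[-0.45,0,0,0,0,0,-0.15],[-0.45,0,0,0,0,0,-0.15],[-0.45,0,0,0,0,0,-0.15],[-0.45,0,0,0,0,0,-0.15],[-0.45,0,0,0,0,0,-0.15],[-0.45,0,0,0,0,0,-0.15],[-0.45,0,0,0,0,0,-0.15],[-0.45,0,0,0,0,0,-0.15],[-0.45,0,0,0,0,0,-0.15],[-0.45,0,0,0,0,0,-0.15],[-0.45,0,0,8,0,0,-0.07],[-0.45,0,0,8,0,0,0]]' | tail -c 250
python3 -m crank '[[-0.45,0,0,5.5,0,0,0],[-0.45,0,0,0,0,0,0],[-1,0,0,0,0,0,0],[-1,0,0,0,0,0,0],[-1,0,0,0,0,0,0]]' | tail -c 250
python3 -c "
from h import *
st()"
```

```text
t: 11.35
ee_pos: [405.4, 217.3, 42.3]
orientation: [-0.0, 0.753, 0.658, -0.0]
contact_force: [-0.2, 0.2, 0.4]
grip_width: 23.4
finger_force: 0.0
t: 11.85
ee_pos: [405.7, 217.4, 37.6]
orientation: [0.0, 0.753, 0.658, 0.0]
contact_force: [-0.8, 0.3, -0.9]
grip_width: 8.4
finger_force: 58.5
t 11.85 pos [405.7 217.4  37.6] x [0.133 0.991 0.   ] y [ 0.991 -0.133  0.001] zz [ 0.001  0.    -1.   ] F [-0.8  0.3 -0.9] T [0.05 0.03 0.04] w 8.4 ff 58.5 q [0.37 0.01 1.85 0.   1.28 0.5 ]
```

```bash
python3 -m crank '[[-1,0,0,-10,0,0,0],[-1,0,0,-25,0,0,0],[-1,0,0,-35,0,0,0],[-1,0,0,-35,0,0,0],[-1,0,0,-35,0,0,0],[-1,-15,5,0,0,0,0],[-1,-30,10,0,0,0,0],[-1,-30,10,0,0,0,0],[-1,-30,10,0,0,0,0],[-1,-30,10,0,0,0,0],[-1,-30,10,0,0,0,0],[-1,-30,10,0,0,0,0]]' | tail -c 250
python3 -m crank '[[-1,-30,10,0,0,0,0],[-1,-30,10,0,0,0,0],[-1,-30,10,0,0,0,0],[-1,-30,10,0,0,0,0],[-1,-30,10,0,0,0,0],[-1,-30,10,0,0,0,0],[-1,-20,10,0,0,0,0],[-1,-17,6,0,0,0,0],[-1,0,0,0,0,0,0],[-1,0,0,0,0,0,0]]' | tail -c 250
python3 -c "
from look import *
im,P=look(490,-220,110,30,'w5')
find('globe_base','wrist',30);find('nut','wrist',66);find('spindle','wrist',72)
im=capture('top');cv2.imwrite('pics/x.png',rectify(im,'top',490,-220,30,110,500))
"
```

```text
t: 13.05
ee_pos: [444.2, 14.1, 178.4]
orientation: [0.001, 0.753, 0.659, 0.001]
contact_force: [0.3, -0.2, -0.9]
grip_width: 9.1
finger_force: 58.6
t: 14.05
ee_pos: [490.5, -209.5, 177.5]
orientation: [-0.0, 0.753, 0.658, 0.0]
contact_force: [0.1, 1.5, -0.0]
grip_width: 8.9
finger_force: 58.7
t 14.05 pos [ 490.5 -209.5  177.5] x [0.133 0.991 0.001] y [ 0.991 -0.133 -0.   ] zz [-0.     0.001 -1.   ] F [ 0.1  1.5 -0. ] T [-0.01 -0.01 -0.01] w 8.9 ff 58.7 q [-0.51  0.07  1.5   0.    1.58 -0.38]
round1 wrist 0.9 [277.9 258.4] 2035 [244.0, 232.8, 310.1, 296.8] [ 482.6 -270.1]
globe_base wrist 0.74 [283.  184.2] 36675 [147.3, 71.1, 402.2, 310.5] [ 496.9 -198.2]
nut wrist 0.7 [283.1 210.6] 1500 [253.3, 190.3, 310.2, 239.7] [ 494.8 -211.9]
spindle wrist 0.68 [278.  258.3] 2013 [245.7, 232.3, 308.7, 295.3] [ 485.4 -251.5]
spindle wrist 0.6 [284.1 222.2] 590 [267.9, 206.4, 300.1, 236.7] [ 494.5 -220. ]
spindle wrist 0.47 [283.  184.1] 36302 [148.5, 70.1, 403.9, 311.0] [ 497.7 -188.5]
```

View pics/w5.png

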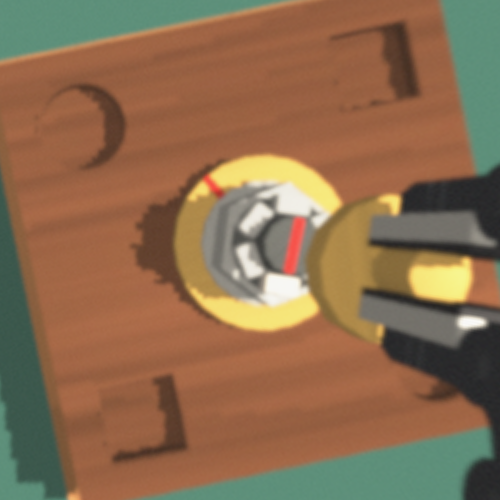

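Visible: round recess mouth at (82,126), squares at (374,67) and (142,418), consistent with centre (493.3,−223.5), radius 92.7 and yaw about 11.3°. I'll go above round recess 1 at (544.6,−146.4).

```bash
python3 -m crank '[[-1,18,12,0,0,0,0],[-1,26,17,10,0,0,0],[-1,18,12,20,0,0,0],[-1,7.7,4.3,25,0,0,0],[-1,0,0,25,0,0,0],[-1,0,0,25,0,0,0],[-1,0,0,15,0,0,0],[-1,0,0,5,0,0,0],[-1,0,0,0,0,0,0],[-1,0,0,0,0,0,0]]' | tail -c 250
python3 -c "
from look import *
im,P=look(545,-146,40,30,'w6')
"
```

```text
t: 15.4
ee_pos: [545.7, -147.1, 53.8]
orientation: [0.001, 0.753, 0.659, 0.001]
contact_force: [-0.3, 0.3, 0.0]
grip_width: 8.6
finger_force: 58.7
t 15.4 pos [ 545.7 -147.1   53.8] x [ 0.133  0.991 -0.   ] y [ 0.991 -0.133  0.003] zz [ 0.002 -0.001 -1.   ] F [-0.3  0.3  0. ] T [ 0.01 -0.02  0.01] w 8.6 ff 58.7 q [-0.36  0.22  1.58  0.    1.34 -0.23]
round1 wrist 0.98 [278.  258.2] 1919 [247.1, 234.5, 311.0, 295.1] [ 546.3 -148.5]
```

View pics/w6.png

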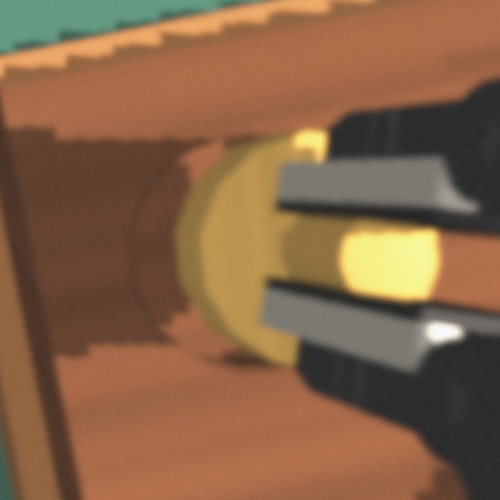

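The recess arc's far edge is at column 130, row 245, so its centre is about (545.3,−145.5). I'll shift 1.2 mm and go down.

```bash
python3 -m crank '[[-1,1.2,-0.6,3,0,0,0],[-1,0,0,3,0,0,0],[-1,0,0,3,0,0,0],[-1,0,0,2,0,0,0],[-1,0,0,2,0,0,0],[-1,0,0,0,0,0,0]]'

```

```text
t: 16.15
ee_pos: [544.0, -145.3, 38.8]
orientation: [-0.0, 0.753, 0.659, -0.0]
contact_force: [-0.3, 0.2, -0.7]
grip_width: 9.0
finger_force: 58.7
```

```bash
python3 -m crank '[[-1,0,0,2,0,0,0],[-1,0,0,1.2,0,0,0],[-1,0,0,0,0,0,0]]'; python3 -m crank '[[-0.45,0,0,0,0,0,0],[-0.45,0,0,0,0,0,0],[-0.45,0,0,-10,0,0,0],[-0.45,0,0,-25,0,0,0],[-0.45,0,0,-35,0,0,0],[-0.45,0,0,-35,0,0,0],[-0.45,0,0,-30,0,0,0],[-0.45,0,0,0,0,0,0],[-0.45,0,0,0,0,0,0]]'; python3 -c "
from look import *
im,P=look(545,-146,40,30,None)
a=rectify(im,'wrist',493,-223,30,110,500,P);cv2.imwrite('pics/w7.png',a)
"
```

```text
t: 16.45
ee_pos: [544.1, -145.4, 35.9]
orientation: [-0.0, 0.753, 0.659, -0.0]
contact_force: [-1.1, 0.5, 0.1]
grip_width: 8.6
finger_force: 58.7
t: 17.35
ee_pos: [544.8, -145.6, 172.8]
orientation: [0.001, 0.753, 0.659, 0.001]
contact_force: [0.3, -0.4, 0.2]
grip_width: 23.4
finger_force: 0.0
t 17.35 pos [ 544.8 -145.6  172.8] x [ 0.133  0.991 -0.001] y [ 0.991 -0.133  0.003] zz [ 0.003 -0.001 -1.   ] F [ 0.3 -0.4  0.2] T [ 0.02  0.   -0.01] w 23.4 ff 0.0 q [-0.36  0.13  1.44  0.    1.57 -0.23]
round1 wrist 0.94 [277.1 196. ] 1137 [258.1, 177.8, 296.5, 212.7] [ 544.  -142.3]
round1 wrist 0.72 [229.3 281.7] 418 [208.8, 266.5, 263.0, 301.1] [ 485.1 -223. ]
```

View pics/w7.png

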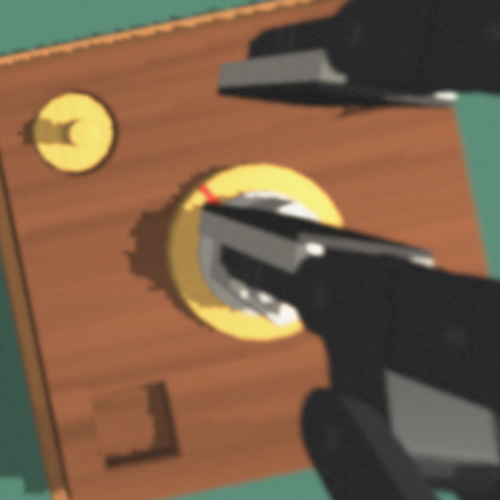

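Round 1 is home at (74,133), about (544.5,−145.6). Now for brass A.

```bash
python3 -m crank '[[-0.45,20,-8,0,0,0,0],[-0.45,33,-13,0,0,0,0],[-0.45,35,-14,0,0,0,0],[-0.45,35,-14,0,0,0,0],[-0.45,35,-14,0,0,0,0],[-0.45,35,-14,0,0,0,0],[-0.45,35,-14,0,0,0,0],[-0.45,35,-14,0,0,0,0],[-0.45,35,-14,0,0,0,0],[-0.45,35,-14,0,0,0,0],[-0.45,32,-11,0,0,0,0],[-0.45,20,-6,0,0,0,0]]' | head -2; python3 -m crank '[[-0.45,0,0,20,0,0,0],[-0.45,0,0,20,0,0,0],[-0.45,0,0,0,0,0,0],[-0.45,0,0,0,0,0,0]]'|head -2; python3 -c "
from look import *
im,P=look(420,262,100,34,'w8')
"
```

```text
t: 18.7
ee_pos: [444.9, 258.0, 169.3]
t: 19.1
ee_pos: [445.9, 255.7, 129.9]
t 19.1 pos [445.9 255.7 129.9] x [ 0.133  0.991 -0.002] y [ 0.991 -0.133 -0.003] zz [-0.003 -0.001 -1.   ] F [ 0.2 -0.3  0.4] T [-0.01  0.03 -0.01] w 23.2 ff 0.0 q [0.41 0.05 1.61 0.   1.48 0.54]
round1 wrist 0.63 [279.8 211.1] 1434 [258.8, 190.4, 303.0, 232.2] [448.7 257.2]
square1 wrist 0.91 [231.4 150. ] 1626 [207.6, 130.4, 256.3, 174.0] [419.9 309.4]
```

View pics/w8.png

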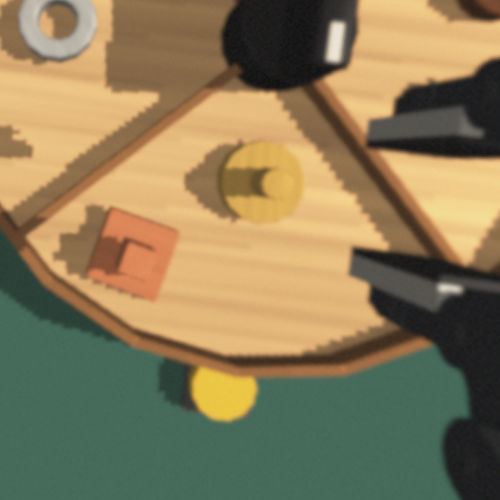

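Brass A is still at (262,182), about (447.5,256.8), and the copper at (135,254). Grasping A.

```bash
python3 -m crank '[[-0.45,1,1.4,25,0,0,0],[-0.45,0,0,25,0,0,0],[-0.45,0,0,20,0,0,0],[-0.45,0,0,14,0,0,0],[-0.45,0,0,6,0,0,0],[-0.45,0,0,2,0,0,0],[-0.45,0,0,0,0,0,0],[-1,0,0,0,0,0,0],[-1,0,0,0,0,0,0],[-1,0,0,0,0,0,0]]'; python3 -m crank '[[-0.45,0,0,0,0,0,0],[-0.45,0,0,-10,0,0,0],[-0.45,0,0,-10,0,0,0.15],[-0.45,0,0,0,0,0,0.15],[-0.45,0,0,0,0,0,0.15],[-0.45,0,0,0,0,0,0.15],[-0.45,0,0,0,0,0,0.15],[-0.45,0,0,0,0,0,0.15],[-0.45,0,0,0,0,0,0.15],[-0.45,0,0,0,0,0,0.15],[-0.45,0,0,0,0,0,0.15],[-0.45,0,0,0,0,0,0.15]]'|head -3
python3 -m crank '[[-0.45,0,0,8,0,0,0.07],[-0.45,0,0,8,0,0,0],[-0.45,0,0,4,0,0,0],[-0.45,0,0,0,0,0,0],[-1,0,0,0,0,0,0],[-1,0,0,0,0,0,0],[-1,0,0,0,0,0,0]]'; python3 -c "
from h import *
st()"
```

```text
t: 20.25
ee_pos: [450.3, 258.0, 43.0]
orientation: [0.001, 0.753, 0.658, 0.003]
contact_force: [-3.0, -0.2, 10.1]
grip_width: 7.6
finger_force: 58.8
t: 21.45
ee_pos: [449.1, 257.0, 60.1]
orientation: [-0.0, 0.999, -0.034, 0.001]
t: 22.15
ee_pos: [448.4, 256.9, 39.4]
orientation: [-0.0, 0.998, -0.066, 0.0]
contact_force: [0.9, -0.8, -0.3]
grip_width: 8.3
finger_force: 58.6
t 22.15 pos [448.4 256.9  39.4] x [ 0.991 -0.132  0.001] y [-0.132 -0.991 -0.   ] zz [ 0.001  0.    -1.   ] F [ 0.9 -0.8 -0.3] T [-0.02  0.04 -0.01] w 8.3 ff 58.6 q [ 0.41  0.13  1.71 -0.    1.29  2.11]
```

```bash
python3 -m crank '[[-1,0,0,-8,0,0,0],[-1,0,0,-25,0,0,0],[-1,0,0,-35,0,0,0],[-1,0,0,-35,0,0,0],[-1,0,0,-30,0,0,0],[-1,0,0,0,0,0,0],[-1,0,0,0,0,0,0]]'; python3 -c "
from look import *
im,P=look(0,0,0,34,None)
d=silhouettes('round1','wrist')[0];
print(cen(d['pixels']),d['bbox'])
"
```

```text
t: 22.85
ee_pos: [448.5, 257.0, 173.1]
orientation: [-0.001, 0.998, -0.066, 0.001]
contact_force: [0.0, 1.0, -1.5]
grip_width: 8.3
finger_force: 58.6
t 22.85 pos [448.5 257.  173.1] x [ 0.991 -0.132  0.002] y [-0.132 -0.991 -0.001] zz [ 0.002  0.001 -1.   ] F [ 0.   1.  -1.5] T [-0.01 -0.02  0.04] w 8.3 ff 58.6 q [0.41 0.03 1.55 0.   1.56 2.11]
round1 wrist 0.74 [278. 254.] 2077 [246.3, 227.0, 312.1, 292.5] [394.5 263.9]
round1 wrist 0.36 [556.4  77.6] 245 [551.0, 59.4, 560.0, 105.6] [550.7 -70. ]
square1 wrist 0.92 [223.1 232.6] 1006 [206.5, 214.6, 244.9, 250.6] [422.4 311.3]
square1 wrist 0.66 [377.2 105.4] 882 [360.3, 88.2, 390.8, 125.4] [520.7 159.7]
(np.float64(277.95089070775157), np.float64(253.95618680789602)) [246.3, 227.0, 312.1, 292.5]
```

```bash
python3 -m crank '[[-1,2,20,0,0,0,0],[-1,5,35,0,0,0,0],[-1,5,38,0,0,0,0],[-1,5,38,0,0,0,0],[-1,5,38,0,0,0,0],[-1,5,38,0,0,0,0],[-1,5,38,0,0,0,0],[-1,5,38,0,0,0,0],[-1,5,38,0,0,0,0],[-1,5,38,0,0,0,0],[-1,5,38,0,0,0,0],[-1,5,38,0,0,0,0]]' | head -2; python3 -m crank '[[-1,4,38,0,0,0,0],[-1,4,38,0,0,0,0],[-1,3,31,0,0,0,0],[-1,2,20,0,0,0,0],[-1,0,0,30,0,0,0],[-1,0,0,30,0,0,0],[-1,0,0,0,0,0,0],[-1,0,0,0,0,0,0]]'; python3 -c "
from look import *
im,P=look(448,-300,60,30,'w9')
"
```

```text
t: 24.25
ee_pos: [446.5, -183.1, 170.6]
t: 25.05
ee_pos: [443.2, -308.6, 111.3]
orientation: [-0.001, 0.998, -0.066, -0.001]
contact_force: [-1.0, 0.5, -0.2]
grip_width: 8.2
finger_force: 58.7
t 25.05 pos [ 443.2 -308.6  111.3] x [ 0.991 -0.131 -0.002] y [-0.131 -0.991 -0.002] zz [-0.002  0.002 -1.   ] F [-1.   0.5 -0.2] T [-0.01 -0.03 -0.05] w 8.2 ff 58.7 q [-0.71  0.12  1.57  0.    1.45  0.99]
round1 wrist 0.77 [ 60.2 124.9] 1221 [43.3, 105.2, 79.0, 144.4] [ 545.4 -149.2]
round1 wrist 0.6 [278.  254.2] 2099 [244.6, 228.7, 311.7, 291.7] [ 418.2 -305.8]
```

View pics/w9.png

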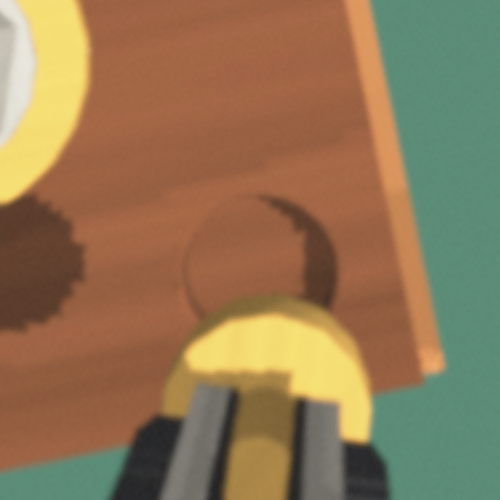

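The recess is at (260,271), about (443,−302.4); mirror geometry gives (442.4,−301.6). I'll descend to just above and look numerically.

```bash
python3 -m crank '[[-1,-3.3,-6.4,10,0,0,0],[-1,0,0,20,0,0,0],[-1,0,0,17,0,0,0],[-1,0,0,8,0,0,0],[-1,0,0,0,0,0,0],[-1,0,0,0,0,0,0]]'; python3 -c "
from look import *
im,P=look(445,-302,40,30,'w10')
"
```

```text
t: 25.8
ee_pos: [441.4, -302.8, 57.8]
orientation: [0.0, 0.998, -0.066, 0.0]
contact_force: [0.4, -0.7, -0.6]
grip_width: 8.5
finger_force: 58.7
t 25.8 pos [ 441.4 -302.8   57.8] x [ 0.991 -0.132  0.001] y [-0.132 -0.991  0.   ] zz [ 0.001 -0.001 -1.   ] F [ 0.4 -0.7 -0.6] T [-0.03 -0.03  0.02] w 8.5 ff 58.7 q [-0.71  0.15  1.65  0.    1.34  1.  ]
round1 wrist 0.93 [ 20.6 127.6] 1584 [0.0, 103.1, 40.9, 152.1] [ 544.4 -150.2]
round1 wrist 0.68 [278.  254.3] 2096 [245.7, 229.3, 310.4, 293.6] [ 441.5 -302.9]
round1 wrist 0.35 [ 99.1 201.1] 1800 [75.6, 174.4, 129.3, 224.8] [ 487.1 -201.9]
```

View pics/w10.png

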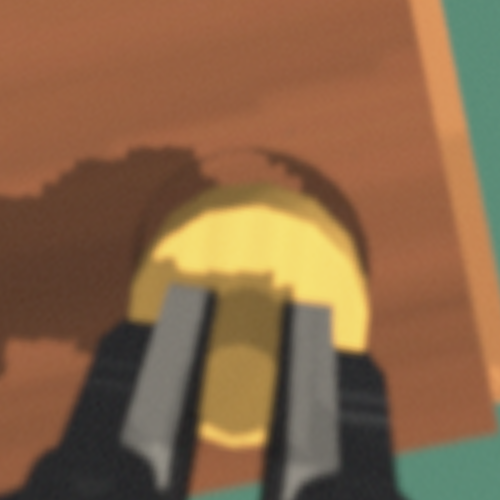

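Recess centre is about (442.9,−302.3) here (rim top at row 147, sides at columns 135 and 370), and the blank is centred over it. Lowering.

```bash
python3 -m crank '[[-1,-0.5,-0.5,4,0,0,0],[-1,0,0,4,0,0,0],[-1,0,0,3,0,0,0],[-1,0,0,3,0,0,0],[-1,0,0,2,0,0,0],[-1,0,0,0,0,0,0]]'

```

```text
t: 26.55
ee_pos: [440.4, -301.9, 40.5]
orientation: [-0.0, 0.998, -0.066, -0.0]
contact_force: [-0.1, -0.3, -1.3]
grip_width: 8.5
finger_force: 58.7
```

Underside is about 25, below the block's top, so it is in the mouth. Lowering the last 3 mm and releasing.

```bash
python3 -m crank '[[-1,0,0,2,0,0,0],[-1,0,0,1,0,0,0],[-1,0,0,0,0,0,0]]'; python3 -m crank '[[-0.45,0,0,0,0,0,0],[-0.45,0,0,0,0,0,0],[-0.45,0,0,-10,0,0,0],[-0.45,0,0,-25,0,0,0],[-0.45,0,0,-35,0,0,0],[-0.45,0,0,-35,0,0,0],[-0.45,0,0,-30,0,0,0],[-0.45,0,0,0,0,0,0],[-0.45,0,0,0,0,0,0]]'|head -2; python3 -c "
from look import *
im,P=look(445,-302,40,30,None)
"
```

```text
t: 26.85
ee_pos: [440.5, -302.0, 37.9]
orientation: [-0.0, 0.998, -0.066, -0.0]
contact_force: [-0.0, -0.8, -1.4]
grip_width: 8.5
finger_force: 58.7
t: 27.75
ee_pos: [441.1, -302.5, 174.8]
t 27.75 pos [ 441.1 -302.5  174.8] x [ 0.991 -0.132  0.003] y [-0.132 -0.991  0.002] zz [ 0.002 -0.002 -1.   ] F [-0.1  0.9 -0.4] T [-0.01  0.06 -0.02] w 23.6 ff 0.0 q [-0.71  0.07  1.5   0.    1.57  1.  ]
round1 wrist 0.95 [277.5 195.5] 1001 [261.5, 177.3, 296.9, 214.1] [ 443.8 -301.7]
round1 wrist 0.74 [103.2 117.3] 906 [90.0, 100.0, 118.4, 133.1] [ 543.  -149.3]
square1 wrist 0.32 [199.1 146.9] 40817 [69.0, 12.9, 326.8, 275.6] [ 496.8 -238.8]
```

Both rounds are home. Back for the copper blank.

```bash
python3 -m crank '[[-0.45,-4,-20,0,0,0,0],[-0.45,-6,-38,0,0,0,0],[-0.45,-7,-40,0,0,0,0],[-0.45,-7,-40,0,0,0,0],[-0.45,-7,-40,0,0,0,0],[-0.45,-7,-40,0,0,0,0],[-0.45,-7,-40,0,0,0,0],[-0.45,-7,-40,0,0,0,0],[-0.45,-7,-40,0,0,0,0],[-0.45,-7,-40,0,0,0,0],[-0.45,-7,-40,0,0,0,0],[-0.45,-7,-40,0,0,0,0]]'|head -2; python3 -m crank '[[-0.45,-7,-40,0,0,0,0],[-0.45,-7,-40,0,0,0,0],[-0.45,-6,-38,0,0,0,0],[-0.45,-4,-25,0,0,0,0],[-0.45,0,0,0,0,0,-0.14],[-0.45,0,0,0,0,0,-0.14],[-0.45,0,0,0,0,0,-0.14],[-0.45,0,0,0,0,0,-0.14],[-0.45,0,0,0,0,0,-0.14],[-0.45,0,0,0,0,0,-0.14],[-0.45,0,0,0,0,0,-0.14],[-0.45,0,0,0,0,0,-0.14]]'|head -2; python3 -m crank '[[-0.45,0,0,20,0,0,-0.14],[-0.45,0,0,20,0,0,-0.11],[-0.45,0,0,0,0,0,0],[-0.45,0,0,0,0,0,0]]'|head -2; python3 -c "
from look import *
im,P=look(420,305,50,34,'w11')
d=silhouettes('square1','wrist')[0]['pixels']
c,_=cv2.findContours(d.astype(np.uint8),cv2.RETR_EXTERNAL,cv2.CHAIN_APPROX_NONE)
c=max(c,key=cv2.contourArea)[:,0]
w=np.array([bp('wrist',*p,34,P) for p in c],np.float32);print(cv2.minAreaRect(w))
"
```

```text
t: 29.1
ee_pos: [419.8, 164.6, 172.1]
t: 30.3
ee_pos: [415.0, 307.4, 171.8]
t: 30.7
ee_pos: [415.5, 307.3, 132.4]
t 30.7 pos [415.5 307.3 132.4] x [ 0.329  0.944 -0.002] y [ 0.944 -0.329 -0.002] zz [-0.002 -0.001 -1.   ] F [ 0.3 -0.4  0.3] T [-0.03 -0.01  0.01] w 23.3 ff 0.0 q [0.53 0.06 1.6  0.   1.49 0.86]
square1 wrist 0.83 [282.5 200.8] 1508 [264.6, 184.2, 307.1, 217.4] [423.6 315.3]
((422.3202819824219, 314.7896423339844), (31.69180679321289, 29.88895034790039), 66.49555969238281)
```

View pics/w11.png

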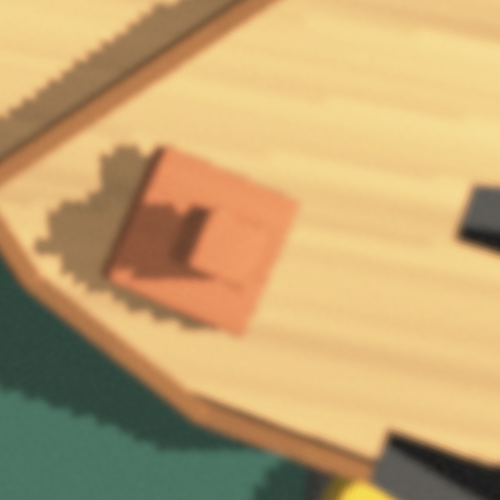

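The copper plate has turned about 4° with the carousel; corners (165,147), (300,203), (243,335), (107,270) give centre (422.2,314.2), edges at 23.5°. Grasping twice to centre it.

```bash
python3 -m crank '[[-0.45,8.7,4,25,0,0,0.075],[-0.45,0,0,25,0,0,0],[-0.45,0,0,20,0,0,0],[-0.45,0,0,14,0,0,0],[-0.45,0,0,6,0,0,0],[-0.45,0,0,2,0,0,0],[-0.45,0,0,0,0,0,0],[-1,0,0,0,0,0,0],[-1,0,0,0,0,0,0],[-1,0,0,0,0,0,0]]'; python3 -m crank '[[-0.45,0,0,0,0,0,0],[-0.45,0,0,-10,0,0,0],[-0.45,0,0,-10,0,0,-0.15],[-0.45,0,0,0,0,0,-0.15],[-0.45,0,0,0,0,0,-0.15],[-0.45,0,0,0,0,0,-0.15],[-0.45,0,0,0,0,0,-0.15],[-0.45,0,0,0,0,0,-0.15],[-0.45,0,0,0,0,0,-0.15],[-0.45,0,0,0,0,0,-0.15],[-0.45,0,0,0,0,0,-0.15],[-0.45,0,0,0,0,0,-0.15]]'|head -3
python3 -m crank '[[-0.45,0,0,8,0,0,-0.07],[-0.45,0,0,8,0,0,0],[-0.45,0,0,5,0,0,0],[-0.45,0,0,0,0,0,0],[-1,0,0,0,0,0,0],[-1,0,0,0,0,0,0],[-1,0,0,0,0,0,0]]'; python3 -c "
from h import *
st()"
```

```text
t: 31.9
ee_pos: [424.3, 314.8, 42.6]
orientation: [0.0, 0.836, 0.549, 0.001]
contact_force: [-0.4, 0.8, 2.8]
grip_width: 9.2
finger_force: 58.9
t: 33.1
ee_pos: [423.4, 314.3, 61.6]
orientation: [0.0, 0.234, 0.972, 0.0]
t: 33.8
ee_pos: [423.5, 314.4, 40.4]
orientation: [0.0, 0.203, 0.979, 0.0]
contact_force: [-0.1, -0.6, -1.7]
grip_width: 9.5
finger_force: 58.6
t 33.8 pos [423.5 314.4  40.4] x [-0.918  0.398 -0.   ] y [0.398 0.918 0.   ] zz [ 0.  0. -1.] F [-0.1 -0.6 -1.7] T [ 0.01 -0.02  0.02] w 9.5 ff 58.6 q [ 0.53  0.16  1.69  0.    1.3  -0.63]
```

```bash
python3 -m crank '[[-1,0,0,-10,0,0,0],[-1,0,0,-25,0,0,0],[-1,0,0,-35,0,0,0],[-1,0,0,-35,0,0,0],[-1,-7,-16,-15,0,0,0],[-1,-14,-33,0,0,0,0],[-1,-15,-36,0,0,0,0],[-1,-15,-36,0,0,0,0],[-1,-15,-36,0,0,0,0],[-1,-15,-36,0,0,0,0],[-1,-15,-36,0,0,0,0],[-1,-15,-36,0,0,0,0]]'|head -2; python3 -m crank '[[-1,-15,-36,0,0,0,0],[-1,-15,-36,0,0,0,0],[-1,-15,-36,0,0,0,0],[-1,-15,-36,0,0,0,0],[-1,-12,-28,0,0,0,0],[-1,-7,-17,0,0,0,-0.1],[-1,0,0,20,0,0,-0.1],[-1,0,0,20,0,0,-0.1],[-1,0,0,20,0,0,-0.1],[-1,0,0,0,0,0,-0.1],[-1,0,0,0,0,0,-0.107],[-1,0,0,0,0,0,0]]'; python3 -c "
from look import *
im,P=look(415,-175,50,30,'w12')
"
```

```text
t: 35.0
ee_pos: [419.8, 25.5, 161.2]
t: 36.2
ee_pos: [417.4, -177.9, 100.8]
orientation: [0.0, -0.099, 0.995, -0.0]
contact_force: [-0.0, 0.0, -0.2]
grip_width: 9.2
finger_force: 58.7
t 36.2 pos [ 417.4 -177.9  100.8] x [-0.98  -0.197 -0.001] y [-0.197  0.98  -0.   ] zz [ 0.001 -0.    -1.   ] F [-0.   0.  -0.2] T [ 0.05 -0.06 -0.02] w 9.2 ff 58.7 q [-0.53 -0.06  1.79  0.    1.42 -2.3 ]
round1 wrist 0.67 [281.9 356.2] 476 [268.2, 346.0, 296.0, 366.3] [ 534.4 -151.6]
round1 wrist 0.61 [114.1 222.6] 1366 [93.1, 201.9, 137.7, 246.0] [ 440. -299.]
square1 wrist 0.63 [277.9 257.4] 2001 [248.6, 235.2, 310.2, 296.5] [ 441.2 -173.6]
square1 wrist 0.37 [197.8 295.9] 1155 [168.3, 280.2, 228.5, 311.6] [ 486.9 -227.8]
```

View pics/w12.png

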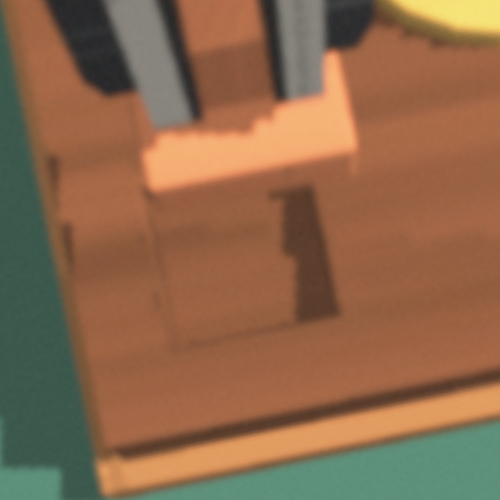

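Recess corners (174,350), (340,315), (313,185) give centre (414.7,−173), yaw about 12°; the two placed rounds imply (414.9,−172.9). They agree, so I'm moving over it.

```bash
python3 -m crank '[[-1,1.5,5.4,10,0,0,-0.01],[-1,0,0,20,0,0,0],[-1,0,0,15,0,0,0],[-1,0,0,5,0,0,0],[-1,0,0,0,0,0,0],[-1,0,0,0,0,0,0],[-1,0,0,0,0,0,0]]'
```

```text
t: 37.05
ee_pos: [415.4, -173.2, 51.1]
orientation: [0.001, -0.104, 0.995, -0.001]
contact_force: [-0.8, -0.0, -0.7]
grip_width: 9.7
finger_force: 58.7
```

```bash
python3 -m crank '[[-1,0.2,0.2,3,0,0,0],[-1,0,0,3,0,0,0],[-1,0,0,2,0,0,0],[-1,0,0,2,0,0,0],[-1,0,0,0,0,0,0]]'
```

```text
t: 37.55
ee_pos: [414.2, -172.5, 39.6]
orientation: [-0.0, -0.104, 0.995, 0.0]
contact_force: [0.3, -0.2, -0.8]
grip_width: 9.5
finger_force: 58.7
```

```bash
python3 -m crank '[[-1,0,0,1,0,0,0],[-1,0,0,0,0,0,0],[-0.45,0,0,0,0,0,0],[-0.45,0,0,0,0,0,0],[-0.45,0,0,-10,0,0,0],[-0.45,0,0,-25,0,0,0],[-0.45,0,0,-35,0,0,0],[-0.45,0,0,-35,0,0,0],[-0.45,0,0,-30,0,0,0],[-0.45,0,0,0,0,0,0],[-0.45,0,0,0,0,0,0]]'; python3 -c "
from look import *
im,P=look(0,0,0,34,None)
cv2.imwrite('pics/w13.png',np.hstack([rectify(im,'wrist',493,-224,30,110,400,P),rectify(im,'wrist',493,-224,66,45,400,P)]))
"
```

```text
t: 38.65
ee_pos: [415.0, -173.0, 175.6]
orientation: [0.001, -0.104, 0.995, -0.001]
contact_force: [0.1, -0.0, 0.9]
grip_width: 23.7
finger_force: 0.0
t 38.65 pos [ 415.  -173.   175.6] x [-0.978 -0.207 -0.002] y [-0.207  0.978 -0.002] zz [ 0.003 -0.001 -1.   ] F [ 0.1 -0.   0.9] T [-0.04 -0.    0.02] w 23.7 ff 0.0 q [-0.52 -0.12  1.69  0.    1.57 -2.3 ]
round1 wrist 0.66 [278.7 314.6] 714 [262.5, 300.3, 293.7, 327.7] [ 538.7 -145.8]
round1 wrist 0.58 [207.8 261.8] 1250 [182.8, 243.7, 237.7, 295.0] [ 492.3 -226.9]
round1 wrist 0.57 [144.2 196.6] 932 [129.0, 182.5, 161.8, 213.5] [ 438.9 -297.9]
round1 wrist 0.51 [217.8 226.5] 27224 [111.3, 148.5, 319.6, 340.5] [ 453.2 -222.3]
square1 wrist 0.81 [278.6 195.9] 1113 [260.3, 181.6, 298.9, 212.8] [ 411.7 -172.2]
square1 wrist 0.39 [205.2 278. ] 538 [192.0, 261.0, 223.2, 289.1] [ 510.1 -226.9]
```

View pics/w13.png

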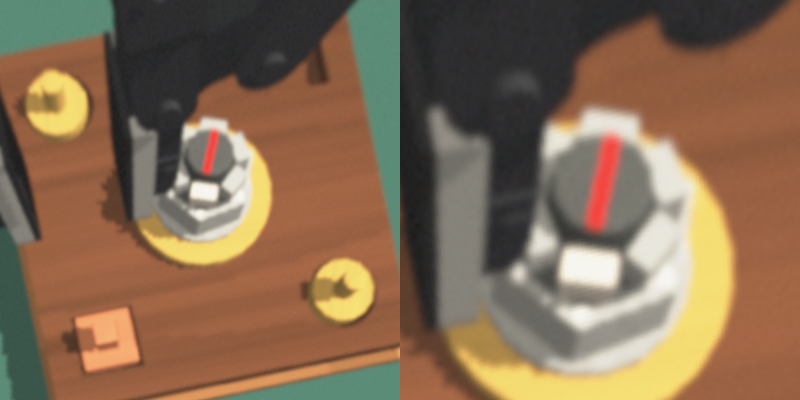

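All three blanks are home in w13. I've gone over the picture allowance, so the rest is numerical, with no more viewing. The white tooth is at about 170°, the spindle line at about −10° and the flange line at about 42°. Now a measurement from above the nut.

```bash
python3 -m crank '[[0.5,-20,-20,0,0,0,0],[0.5,-26,-26,0,0,0,0],[0.5,-19.7,-20,0,0,0,0],[0.5,0,0,0,0,0,0.13],[0.5,0,0,0,0,0,0.13],[0.5,0,0,0,0,0,0.126],[0.5,0,0,0,0,0,0],[0.5,0,0,0,0,0,0]]'|head -3; cat > nut.py <<'E'
from h import *
def comp(m,n=3,amin=12):
    k,l,s,c=cv2.connectedComponentsWithStats(m.astype(np.uint8));o=[i for i in range(1,k) if s[i,4]>=amin]
    return l,sorted(o,key=lambda i:-s[i,4])[:n],s,c
def nut(cam,C=(493.3,-223.8)):
    P=camera_params(cam);im=capture(cam);S=.1;N=700;hf=N*S/2
    def w(c):return np.array([C[0]+hf-c[1]*S,C[1]+hf-c[0]*S])
    g=rectify(im,cam,*C,72,hf,N,P).astype(int);b,gr,r=g[...,0],g[...,1],g[...,2]
    red=(r-np.maximum(b,gr)>70)&(r>120)&(gr<95)
    l,o,s,c=comp(red,4,200)
    for i in o:
        ys,xs=np.nonzero(l==i);p=np.array([w(q) for q in zip(xs,ys)]);m=p.mean(0)
        e,v=np.linalg.eigh(np.cov((p-m).T));d=v[:,1]
        print(cam,"red@72",np.round(m,1),"len",round(4*e[1]**.5/1.15,1),"wid",round(4*e[0]**.5/1.15,1),"ang",round(np.degrees(np.arctan2(d[1],d[0]))%180,1))
    g=rectify(im,cam,*C,36,50,1000,P).astype(int);b,gr,r=g[...,0],g[...,1],g[...,2]
    red=(r-np.maximum(b,gr)>70)&(r>120)&(gr<95);l,o,s,c=comp(red,4,100)
    for i in o:
        m=np.array([C[0]+50-c[i][1]*.1,C[1]+50-c[i][0]*.1]);d=m-C;print("   red@36",np.round(m,1),"r",round(np.hypot(*d),1),"ang",round(np.degrees(np.arctan2(d[1],d[0])),1))
    g=rectify(im,cam,*C,66,hf,N,P).astype(int)
    for th in(225,235,245):
        wh=g.min(-1)>th;l,o,s,c=comp(wh,4,150)
        for i in o:
            m=w(c[i]);d=m-C;print("   white>",th,s[i,4]*S*S,np.round(m,1),"r",round(np.hypot(*d),1),"ang",round(np.degrees(np.arctan2(d[1],d[0])),1))
if __name__=="__main__":
    st()
    for c in["wrist","top","scene"]:nut(c)
E
python3 nut.py
```

```text
t: 39.6
ee_pos: [491.9, -223.4, 172.9]
orientation: [-0.001, 0.087, 0.996, 0.001]
t 39.6 pos [ 491.9 -223.4  172.9] x [-0.985  0.174  0.002] y [0.174 0.985 0.001] zz [-0.002  0.001 -1.   ] F [ 0.3 -0.5 -0.3] T [-0.02 -0.05  0.01] w 64.0 ff 0.0 q [-0.53  0.09  1.49  0.    1.57 -1.93]
wrist red@72 [ 492.4 -223.7] len 20.1 wid 3.3 ang 168.1
wrist red@72 [ 506.7 -201.5] len 7.7 wid 2.2 ang 38.1
   red@36 [ 503.7 -225.7] r 10.6 ang -10.4
   red@36 [ 520.1 -200.2] r 35.7 ang 41.3
   white> 225 65.24000000000001 [ 477.8 -221.7] r 15.7 ang 172.3
   white> 225 22.570000000000004 [ 477.9 -239.6] r 22.1 ang -134.3
   white> 225 6.210000000000001 [ 488.1 -243.9] r 20.8 ang -104.4
   white> 225 2.74 [ 498.4 -243.4] r 20.3 ang -75.3
   white> 235 52.050000000000004 [ 477.8 -221.8] r 15.7 ang 172.5
   white> 235 7.07 [ 478.2 -239.3] r 21.6 ang -134.4
top red@72 [ 493.9 -222.4] len 2.6 wid 2.1 ang 174.0
   red@36 [ 496.8 -230.1] r 7.2 ang -60.8
scene red@72 [ 492.9 -225.9] len 17.0 wid 4.9 ang 168.7
   red@36 [ 477.4 -248.9] r 29.7 ang -122.3
   red@36 [ 514.4 -205.5] r 28.0 ang 41.0
```

The axis is at (492.4,−223.7), with the tooth at 172.4°, the mark at 41° and the spindle line at −11.7°. That makes the total clockwise turn about 154° (2.69 rad). Gripping the hex.

```bash
python3 -m crank '[[0.5,-0.6,-0.3,20,0,0,-0.042],[0.5,0,0,35,0,0,0],[0.5,0,0,35,0,0,0],[0.5,0,0,25,0,0,0],[0.5,0,0,10,0,0,0],[0.5,0,0,5,0,0,0],[0.5,0,0,2,0,0,0],[0.5,0,0,0,0,0,0]]'|head -4;python3 -m crank '[[0.5,0,0,2,0,0,0],[0.5,0,0,0,0,0,0],[-1,0,0,0,0,0,0],[-1,0,0,0,0,0,0],[-1,0,0,0,0,0,0]]'; python3 -c "
from h import *
st()"
```

```text
t: 40.55
ee_pos: [493.9, -224.6, 43.5]
orientation: [0.001, 0.068, 0.998, -0.001]
contact_force: [0.9, 0.2, -0.2]
t: 41.05
ee_pos: [493.2, -224.0, 41.0]
orientation: [0.0, 0.068, 0.998, 0.0]
contact_force: [-1.3, 0.7, 4.9]
grip_width: 42.3
finger_force: 62.8
t 41.05 pos [ 493.2 -224.    41. ] x [-0.991  0.136 -0.001] y [0.136 0.991 0.   ] zz [ 0.001  0.    -1.   ] F [-1.3  0.7  4.9] T [ 0.32  0.17 -0.14] w 42.3 ff 62.8 q [-0.53  0.19  1.65  0.    1.3  -1.97]
```

```bash
R='' ; python3 -m crank '[[-1,0,0,0,0,0,0.05],[-1,0,0,0,0,0,0.1],[-1,0,0,0,0,0,0.1],[-1,0,0,0,0,0,0.1],[-1,0,0,0,0,0,0.1],[-1,0,0,0,0,0,0.1],[-1,0,0,0,0,0,0.1],[-1,0,0,0,0,0,0.1],[-1,0,0,0,0,0,0.1],[-1,0,0,0,0,0,0.1],[-1,0,0,0,0,0,0.05],[-1,0,0,0,0,0,0]]';python3 nut.py
```

```text
t: 42.25
ee_pos: [493.0, -224.4, 41.0]
orientation: [0.0, 0.538, 0.843, -0.0]
contact_force: [-2.0, 0.6, 5.0]
grip_width: 42.4
finger_force: 63.0
t 42.25 pos [ 493.  -224.4   41. ] x [-0.421  0.907 -0.001] y [ 0.907  0.421 -0.   ] zz [ 0.    -0.001 -1.   ] F [-2.   0.6  5. ] T [ 0.13  0.37 -0.18] w 42.4 ff 63.0 q [-0.53  0.18  1.65 -0.    1.31 -0.97]
wrist red@72 [ 498.6 -224.7] len 10.2 wid 2.5 ang 163.4
wrist red@72 [ 503.5 -191. ] len 7.2 wid 2.6 ang 36.4
   red@36 [ 517.9 -202.4] r 32.6 ang 41.0
   red@36 [ 510.9 -247.7] r 29.7 ang -53.7
   white> 225 76.19000000000001 [ 484.1 -236.9] r 16.0 ang -125.1
   white> 225 68.05 [ 509.5 -225.1] r 16.2 ang -4.5
   white> 225 53.96000000000001 [ 486.1 -209.1] r 16.4 ang 116.1
   white> 225 49.86000000000001 [ 504.2 -211. ] r 16.9 ang 49.6
   white> 235 70.26 [ 484.1 -236.9] r 16.0 ang -125.2
   white> 235 57.120000000000005 [ 509.5 -225.1] r 16.2 ang -4.5
   white> 235 48.59 [ 486.  -209.1] r 16.4 ang 116.3
   white> 235 40.43000000000001 [ 500.3 -239.5] r 17.2 ang -65.9
   white> 245 52.49 [ 483.8 -236.8] r 16.1 ang -126.2
   white> 245 36.56 [ 486. -209.] r 16.5 ang 116.2
   white> 245 9.42 [ 479.  -225.3] r 14.3 ang -174.1
top red@72 [ 513.9 -195.1] len 3.5 wid 2.0 ang 33.7
   red@36 [ 517.5 -201.8] r 32.7 ang 42.3
scene red@72 [ 485.  -224.6] len 3.6 wid 2.5 ang 53.3
   red@36 [ 469.3 -247.5] r 33.8 ang -135.4
```

```bash
python3 -m crank '[[-1,0,0,0,0,0,0.05],[-1,0,0,0,0,0,0.1],[-1,0,0,0,0,0,0.1],[-1,0,0,0,0,0,0.1],[-1,0,0,0,0,0,0.1],[-1,0,0,0,0,0,0.1],[-1,0,0,0,0,0,0.1],[-1,0,0,0,0,0,0.1],[-1,0,0,0,0,0,0.1],[-1,0,0,0,0,0,0.1],[-1,0,0,0,0,0,0.05],[-1,0,0,0,0,0,0]]'|tail -3;python3 -m crank '[[-1,0,0,0,0,0,0.1],[-1,0,0,0,0,0,0.1],[-1,0,0,0,0,0,0.1],[-1,0,0,0,0,0,0.1],[-1,0,0,0,0,0,0.1],[-1,0,0,0,0,0,0.05],[-1,0,0,0,0,0,0]]'|tail -3;python3 nut.py | grep -v 225
```

```text
contact_force: [-2.9, -0.2, 6.6]
grip_width: 42.5
finger_force: 63.1
contact_force: [-3.6, 2.2, 7.3]
grip_width: 42.3
finger_force: 63.1
t 44.3 pos [ 492.4 -224.2   41. ] x [ 0.898  0.44  -0.001] y [ 0.44  -0.898 -0.   ] zz [-0.001 -0.    -1.   ] F [-3.6  2.2  7.3] T [ 0.19  0.63 -0.06] w 42.3 ff 63.1 q [-0.53  0.18  1.65 -0.    1.31  0.58]
wrist red@72 [ 494.  -224.1] len 20.4 wid 3.7 ang 167.3
wrist red@72 [ 526.8 -200.7] len 4.4 wid 2.2 ang 52.1
   red@36 [ 471.6 -235.2] r 24.5 ang -152.4
   red@36 [ 517.3 -202.5] r 32.1 ang 41.7
   white> 235 9.020000000000001 [ 478.4 -216.4] r 16.6 ang 153.6
   white> 235 8.450000000000001 [ 489.5 -239.8] r 16.4 ang -103.4
   white> 235 4.540000000000001 [ 479.  -233.9] r 17.5 ang -144.9
   white> 235 2.66 [ 480.4 -213.2] r 16.7 ang 140.7
top red@72 [ 514.  -195.2] len 4.1 wid 1.9 ang 40.8
   red@36 [ 517.6 -201.8] r 32.8 ang 42.1
scene red@72 [ 487.5 -224.8] len 6.3 wid 4.1 ang 165.0
scene red@72 [ 500.  -227.3] len 4.7 wid 3.8 ang 5.5
   red@36 [ 471.9 -247.8] r 32.2 ang -131.8
   red@36 [ 484.8 -250.3] r 27.8 ang -107.8
```

```bash
python3 -m crank '[[-1,0,0,0,0,0,0.07],[-1,0,0,0,0,0,0.075],[-1,0,0,0,0,0,0],[-1,0,0,0,0,0,0],[0.5,0,0,0,0,0,0],[0.5,0,0,0,0,0,0],[0.5,0,0,0,0,0,0],[0.5,0,0,-10,0,0,0],[0.5,0,0,-30,0,0,0],[0.5,0,0,-40,0,0,0],[0.5,0,0,-40,0,0,0],[0.5,0,0,-10,0,0,0]]'|tail -3;python3 -m crank '[[0.5,0,0,0,0,0,0],[0.5,0,0,0,0,0,0]]' >/dev/null;python3 nut.py
```

```text
contact_force: [0.4, -0.3, 0.7]
grip_width: 64.1
finger_force: 0.0
t 45.85 pos [ 492.4 -223.8  169. ] x [ 0.952  0.306 -0.001] y [ 0.306 -0.952 -0.001] zz [-0.001  0.001 -1.   ] F [-0.6  0.2 -0.5] T [0.03 0.03 0.01] w 64.1 ff 0.0 q [-0.53  0.09  1.49  0.    1.56  0.73]
wrist red@72 [ 493.9 -223.9] len 20.6 wid 3.3 ang 168.1
wrist red@72 [ 523.3 -202.4] len 9.2 wid 2.3 ang 41.4
   red@36 [ 482.8 -227.6] r 11.2 ang -160.3
   red@36 [ 516.8 -202.7] r 31.5 ang 42.0
   white> 225 68.10000000000001 [ 508.4 -219.2] r 15.8 ang 17.1
   white> 225 16.990000000000002 [ 491.3 -243.5] r 19.8 ang -95.8
   white> 225 15.3 [ 511.7 -237. ] r 22.7 ang -35.6
   white> 235 52.83000000000001 [ 508.4 -219.2] r 15.7 ang 16.9
   white> 235 4.670000000000001 [ 491.1 -243.8] r 20.2 ang -96.2
top red@72 [ 517.5 -191.5] len 3.7 wid 1.8 ang 154.8
top red@72 [ 512.2 -194.9] len 3.3 wid 0.9 ang 55.3
   red@36 [ 521.3 -198.1] r 38.0 ang 42.6
   red@36 [ 515.8 -201.6] r 31.6 ang 44.7
scene red@72 [ 492.6 -225.9] len 17.7 wid 5.0 ang 168.0
   red@36 [ 477.2 -248.9] r 29.8 ang -122.8
   red@36 [ 516.9 -202.6] r 31.7 ang 41.9
```

```bash
python3 -c "
from h import *
for c in['scene','wrist','top']:
    capture(c)
    for q in['round1','square1']:find(q,c,32,6,.25)
"
```

```text
round1 scene 0.74 [237.8 168.3] 5751 [181.5, 120.1, 300.9, 221.8] [ 507.3 -207.8]
round1 scene 0.65 [243.9 192.5] 128 [237.5, 187.6, 252.6, 197.0] [ 544.5 -143.3]
round1 scene 0.55 [232.8 133.2] 94 [230.2, 124.0, 240.2, 136.8] [ 442.2 -300.9]
round1 scene 0.49 [237.3 159.3] 243 [229.1, 149.0, 246.5, 168.5] [ 489.7 -229.4]
square1 scene 0.62 [274.7 155.5] 138 [265.8, 152.9, 283.2, 162.0] [ 414.3 -171. ]
square1 scene 0.31 [237.9 168.1] 5662 [184.4, 120.7, 293.7, 219.5] [ 506.7 -208.2]
round1 wrist 0.81 [335.6 267.7] 675 [322.1, 253.2, 352.5, 286.1] [ 444.1 -298.3]
round1 wrist 0.8 [210.6 116.7] 1109 [190.0, 97.0, 228.2, 135.1] [ 545.5 -145.8]
square1 wrist 0.8 [205.1 252.8] 763 [189.6, 243.8, 223.2, 271.8] [ 420.5 -173.2]
round1 top 0.52 [398.7 240.5] 125 [394.9, 235.9, 404.7, 246.9] [ 442.3 -299.9]
round1 top 0.44 [337.3 202.8] 136 [334.9, 197.6, 344.3, 212.1] [ 543.9 -141.5]
round1 top 0.35 [158.2 214.8] 135 [151.5, 207.4, 166.6, 218.5] [516.1 339. ]
square1 top 0.56 [185.7 275.4] 127 [177.4, 269.1, 189.4, 281.3] [355.3 260.9]
square1 top 0.5 [349.1 251.3] 110 [343.0, 244.5, 353.5, 259.3] [ 415.1 -169.3]
```

```bash
python3 -c "
from rig import *
print(close_job())"
```

```text
the job is handed in; nothing more can be done
None
```

The job is handed in. By my last measurements the carousel is at the pointer, all three blanks present are home in recesses of their own outline, and the nut stands about 0.42 rad past the mark with a slot lined up on the cotter hole; I viewed 16 pictures, over the limit of 14.

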